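# Hold the blind spacer hole-up over the grease dish

## Robot

A 6-joint arm with a two-finger parallel gripper is mounted at the origin on the work surface. World frame = base frame: x ahead of the robot, y to its left, z up, the work surface at z = 0. Lengths are in m, angles in rad, forces in N, time in s.
With the tool pointing down it reaches from about 0.275 to 0.75 m from the base axis. Payload 10.2 kg.
Tool frame: the origin (TCP) lies midway between the tips of the shut fingers; the grasp point (between the pads) lies 19 mm behind it (env.hold_point_z is the distance from the TCP to the grasp point, in m); x points along the fingers, z is the direction in which the jaws open and shut, and the axes are right-handed (so a half turn about x gives the same grasp; the last joint's range is limited). The gripper opens to 85 mm and grips with 20 to 120 N. Pads are 22 mm wide; open, the fingers measure 114 mm over their backs; the gripper's body (76 mm by 85 mm) begins 54 mm behind the grasp point. The pads swing forward as they close: fully open they stand 13 mm farther back than shut.
Start: joints at [1.124, 0.313, 1.498, -0, 1.331, -0.223], TCP at [0.117, 0.512, 0.231] pointing down, gripper open.
Joint ranges: [-2.94, 2.94], [-0.97, 2.17], [0.19, 2.56], [-1.23, 4.37], [0.02, 3.11], [-2.88, 2.88]. Speed limits (rad/s): [2.39, 2.39, 3.01, 3.14, 3.14, 3.14].

## Interface

Orientations are given as a unit quaternion [x, y, z, w].
In Python, from bench import env, kinematics, monitor, eyes, job gives the robot as it stands. The module is installed in compiled form; this text tells all that it offers. Calls block until the motion is done:
- env.reach(position, orientation): joint-space move of the TCP to a pose.
- env.movel(position, velocity=0.15, frame=None, guard=None): straight line of the TCP; frame=None keeps the orientation; velocity is the mean speed in m/s. With guard (N) it stops when the force on the tool has changed by that much, and returns True; else False.
- env.set_joints(angles): joint-space move.
- env.release() and env.close_gripper(effort=None): open the fingers fully, or close them until they stop; effort is the grip in N (None keeps the last).
- env.hold(seconds).
- kinematics.ik(position, orientation): joint angles nearest the present ones, or None.
- monitor.sense(): the state.
- eyes.grab_frame(name): name is "side" or "top" or "wrist"; returns a dict with "frame" (384x512x3 uint8, red, green, blue), "mtx" (3x3 intrinsics, pixels), "view" (4x4, takes a point from world to camera coordinates). Camera axes: x right, y down, z forward; pixel columns grow to the right and rows downward; lengths in m; the calibration is good to about 2 mm. A picture is of the moment at which its call begins. There is no depth.
A pose or a line that the arm cannot do raises env.MotionError and nothing moves.
- job.hand_in(): hands the job in, once; it reports no verdict.
The state is a dict: "clock": time; "joints": joint angles; "qvel": joint speeds; "joint_efforts": joint torques, N m; "position": TCP position; "ee_rot": TCP orientation; "contact_force": force on the tool from outside, world axes, zero at the start; "ft_torque": the same for the moment, N m; "finger_gap": opening from 0.0 (shut) to 1.0 (fully open).
Only numpy, scipy, OpenCV 4.12 (cv2) and the standard library are available. Lean on these libraries where they do the work, as an engineer would, in place of code of your own. Each camera call takes 0.05 s, during which the arm holds its last target.

## Task

I am about to grease the aluminium spacer that is on the blue mat: find the end with the blind hole, turn the spacer over so that the hole points straight up, and hold it still in the gripper with its middle over the middle of the round steel dish, about a hand's breadth (8 cm) clear above it. Finish while holding it there: do not set it down or let go. Leave the other spacer on the grey mat, and everything else on the bench, where it is.

Things in the scene. Friction and masses are not known exactly. Their poses are not given: they have to be found in the camera images.
- spacer_a: Aluminium square bar 40 x 40 x 70 mm, 0.2 to 0.35 kg, a 22 mm round blind hole 50 mm deep in ONE square end, other faces plain. Origin: the bar's middle. Its +z runs lengthwise out of the hole's mouth (35 mm away); x, y are square to the sides. Starts lying on a side, hole level, pointing any way, on the blue or the grey mat.
- spacer_b: Aluminium square bar 40 x 40 x 70 mm, 0.2 to 0.35 kg, a 22 mm round blind hole 50 mm deep in ONE square end, other faces plain. Origin: the bar's middle. Its +z runs lengthwise out of the hole's mouth (35 mm away); x, y are square to the sides. Starts standing with the hole hidden underneath, at any yaw, on the mat that the other spacer is not on.
- mat_blue: Flat blue mat, 140 x 140 x 4 mm, fixed on the bench; the spacer to be worked on is near its middle. Origin: centre of its underside (its top is 4 mm higher), z up. Like the grey mat and the dish it may be at the left, middle or right.
- mat_grey: Flat grey mat, 140 x 140 x 4 mm, fixed on the bench; the spacer on it must stay where it is. Origin: centre of its underside, z up.
- dish: Round open steel dish, fixed on the bench: 120 mm across the rim, 84 mm across the foot, 30 mm high. Origin: centre of its underside, z up (rim 30 mm above the origin).
- wrench: Steel wrench about 120 mm long, lying flat near the robot on its right; origin underneath its middle. Loose; leave it where it is.
- screwdriver: Screwdriver lying on the left beyond the mats, roughly 200 mm long; origin underneath its middle. Loose; leave it where it is.
- bearing: Steel ring, 52 mm across, 15 mm high, on the right beyond the mats; origin at the centre of its underside. Loose; leave it where it is.
- coffee_cup: Brown lidded paper cup, 84 mm across, 112 mm high, far right; origin at the centre of its underside. Loose; leave it where it is.
- grease_can: Green can, 70 mm across, 110 mm high, far left; origin at the centre of its underside. Loose; leave it where it is.
- socket: Upright steel socket, 28 mm across, 24 mm high, near the robot on its left; origin at the centre of its underside. Loose; leave it where it is.
Mind the look-alikes: they are no part of the job. What is meant by the dish is not pink, and is the larger of those in its own colour. Leave any pink look-alike of the spacer_b alone.

How it is judged:
By the outcome, as a careful person would: the job done as asked, in the order asked, and still so for the second after the job is handed in, while the arm keeps its last pose, push and grip.
It also fails if it takes over 61 s, if anything falls off the work surface, if the arm or the gripper's body presses on something with over 40 N, if the wrist force passes 120 N, or if a joint passes its speed limit or range.

## Working session

There is one attempt and no reset: what is moved stays moved. The work goes in short steps, each a Python script; the robot and the scene stay as the last script left them, time stands still between calls to the robot, and variables do not carry over. Pictures are saved under pics/ and viewed, and the job is handed in when it is done.

```bash
mkdir -p pics; ls; cat > h.py <<'E'
import numpy as np, cv2
from bench import env, kinematics, monitor, eyes, job
def save(name,fn,scale=1.5):
    f=eyes.grab_frame(name); im=f["frame"][:,:,::-1]
    cv2.imwrite(f"pics/{fn}.png",cv2.resize(im,None,fx=scale,fy=scale,interpolation=cv2.INTER_CUBIC))
    np.savez(f"pics/{fn}.npz",**f); return f
def ray(f,u,v,z):
    V=f["view"];R=V[:3,:3];t=V[:3,3];c=-R.T@t
    d=R.T@np.linalg.solve(f["mtx"],[u,v,1.]); return c+d*(z-c[2])/d[2]
def proj(f,p):
    q=f["mtx"]@(f["view"][:3,:3]@np.array(p)+f["view"][:3,3]); return q[:2]/q[2]
E
python3 - <<'E'
from h import *
for n in("top","side","wrist"):
    f=save(n,n+"0"); print(n,f["mtx"].round(1).tolist(),f["view"].round(3).tolist())
s=monitor.sense();print(s["clock"],s["position"],s["ee_rot"])
E
```

```text
pics
top [[436.1, 0.0, 252.5], [0.0, 436.1, 184.8], [0.0, 0.0, 1.0]] [[0.008, -1.0, 0.003, -0.019], [-0.998, -0.009, -0.064, 0.488], [0.064, -0.002, -0.998, 1.389], [0.0, 0.0, 0.0, 1.0]]
side [[402.0, 0.0, 255.6], [0.0, 402.0, 187.5], [0.0, 0.0, 1.0]] [[0.805, -0.593, 0.01, -0.389], [-0.333, -0.466, -0.82, 0.221], [0.491, 0.657, -0.573, 0.777], [0.0, 0.0, 0.0, 1.0]]
wrist [[312.8, 0.0, 251.7], [0.0, 312.8, 191.7], [0.0, 0.0, 1.0]] [[0.222, 0.975, -0.002, -0.524], [0.925, -0.21, 0.318, -0.041], [0.31, -0.072, -0.948, 0.381], [0.0, 0.0, 0.0, 1.0]]
0.15 [0.11644295 0.51172752 0.23084779] [-0.4411979   0.55303203  0.4408895   0.55237345]
```

View pics/top0.png

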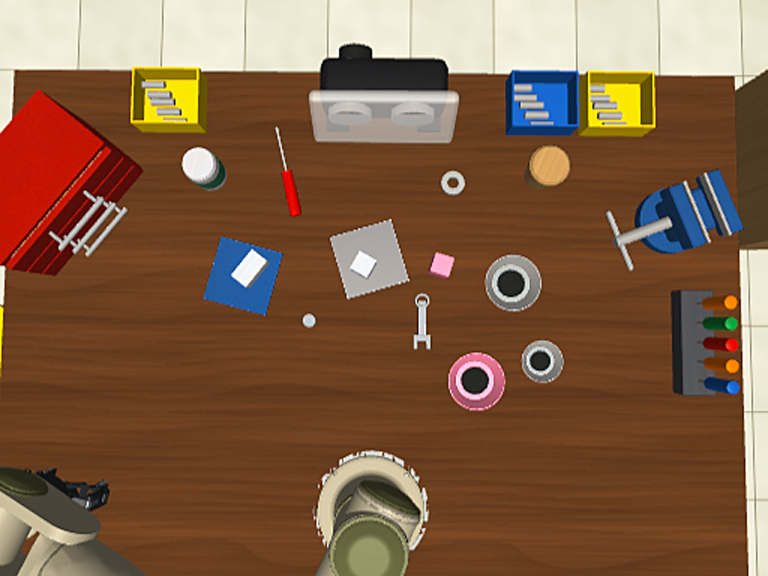

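View pics/side0.png

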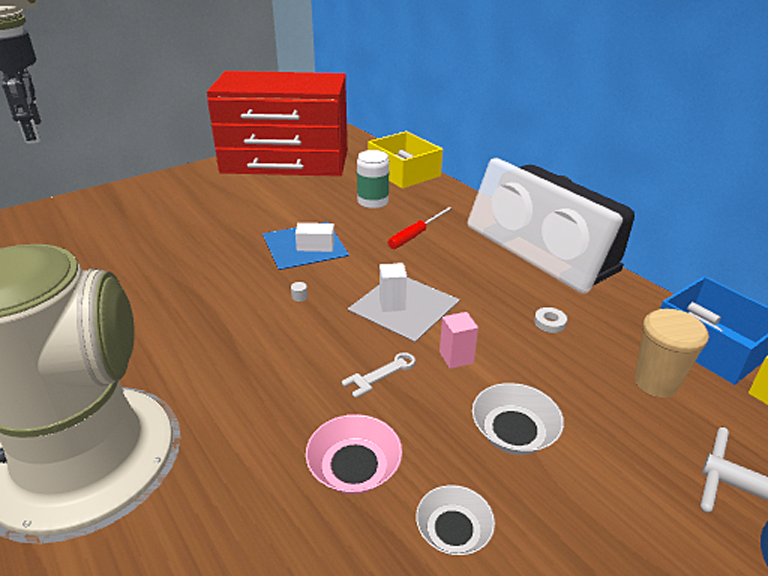

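View pics/wrist0.png

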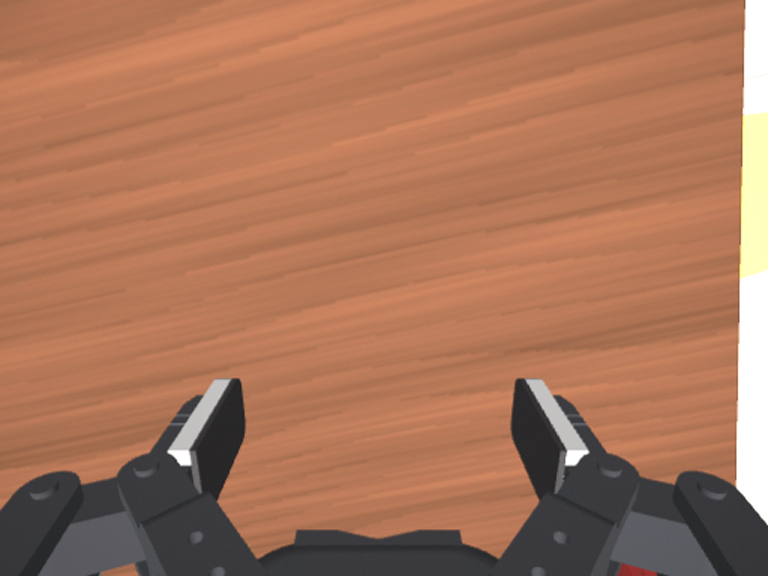

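The top view (800-wide scale, pixels) shows these candidates:
- **Spacers:** lying at (250,268) on the blue mat, standing at (363,263) on the grey mat, and a pink one at (441,264).
- **Dishes:** large grey (513,283), small grey (542,361), pink (477,381).

I choose the lying spacer on the blue mat and the large grey dish. Next I'll measure both and take close crops.

```bash
cat > m.py <<'E'
from h import *
f=dict(np.load("pics/top0.npz")); im=f["frame"].astype(int)
hsv=cv2.cvtColor(f["frame"],cv2.COLOR_RGB2HSV)
R=im.max(2);S=hsv[...,1]
# blue mat
b=((hsv[...,0]>100)&(hsv[...,0]<125)&(S>120)).astype(np.uint8)
b[:140]=0;b[:,300:]=0
# spacer top
w=((R>200)&(S<40)).astype(np.uint8); 
def comp(m,u,v):
    n,l=cv2.connectedComponents(m); k=l[v,u]; return (l==k).astype(np.uint8) if k else None
sp=comp(w,166,178)
c=cv2.findContours(sp,cv2.RETR_EXTERNAL,cv2.CHAIN_APPROX_NONE)[0][0]
r=cv2.minAreaRect(c);print("spacer px",r)
P=np.array([ray(f,u,v,.044) for u,v in cv2.boxPoints(r)])
print(P.round(4),np.linalg.norm(np.diff(P[:3],axis=0),axis=1),P.mean(0))
bb=cv2.findContours(b,cv2.RETR_EXTERNAL,cv2.CHAIN_APPROX_NONE)[0];bb=max(bb,key=cv2.contourArea)
r=cv2.minAreaRect(bb);M=np.array([ray(f,u,v,.004) for u,v in cv2.boxPoints(r)]);print("mat",M.mean(0),np.linalg.norm(np.diff(M[:3],axis=0),axis=1))
# dishes
g=((S<60)&(R>70)).astype(np.uint8)
for (u,v) in ((342,168),(361,222)):
    for du in range(0,40):
        m=comp(g[:, :],u-du,v+0) if g[v,u-du] and du>12 else None
        if m is not None and m.sum()>300: break
    c=max(cv2.findContours(m,cv2.RETR_EXTERNAL,cv2.CHAIN_APPROX_NONE)[0],key=cv2.contourArea)
    e=cv2.fitEllipse(c);p=ray(f,*e[0],.03);print("dish",e,p,"dia",e[1][0]/436*(1.389-.03+.064*p[0]),np.linalg.norm(p[:2]))
s=dict(np.load("pics/side0.npz"))["frame"][:,:,::-1];t=f["frame"][:,:,::-1]
a=cv2.resize(s[135:190,165:245],(640,440),interpolation=cv2.INTER_CUBIC)
cv2.imwrite("pics/crop1.png",a)
cv2.imwrite("pics/crop2.png",cv2.resize(t[150:215,130:200],(560,520),interpolation=cv2.INTER_CUBIC))
E
python3 m.py
```

```text
spacer px ((165.4634246826172, 178.17074584960938), (12.493901252746582, 22.176673889160156), 38.65980911254883)
[[0.4893 0.297  0.044 ]
 [0.5446 0.2545 0.044 ]
 [0.5201 0.2231 0.044 ]
 [0.465  0.2657 0.044 ]] [0.06973183 0.03976487] [0.50475666 0.26007499 0.044     ]
mat [0.49097206 0.27994751 0.004     ] [0.13858908 0.14036096]Traceback (most recent call last):
  File "m.py", line 25, in <module>
    c=max(cv2.findContours(m,cv2.RETR_EXTERNAL,cv2.CHAIN_APPROX_NONE)[0],key=cv2.contourArea)
ValueError: max() iterable argument is empty
```

```bash
sed -i 's/((342,168),(361,222))/((342,188),(361,240))/; s/for du in range(0,40)/for du in range(8,18)/; s/ and du>12//; s/(S<60)&(R>70)/(S<70)\&(R>90)/' m.py; python3 m.py | grep dish
```

```text
dish ((341.73919677734375, 188.26890563964844), (36.42947006225586, 36.9965705871582), 161.6388397216797) [ 0.47839614 -0.29941415  0.03      ] dia 0.11610785268163387 0.564368409954092
dish ((361.1458435058594, 240.45761108398438), (26.952150344848633, 27.36245346069336), 168.50439453125) [ 0.31353322 -0.36010131  0.03      ] dia 0.08524953568484267 0.47746835955846123
```

View pics/crop1.png

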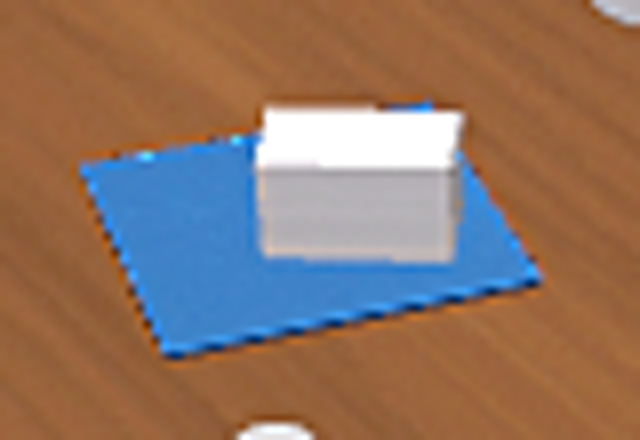

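```bash
python3 - <<'E'
from h import *
f=dict(np.load("pics/top0.npz"))
cv2.imwrite("pics/crop2.png",cv2.resize(f["frame"][140:270,290:400,::-1],(660,780)[:2],fx=0,interpolation=cv2.INTER_CUBIC)[:600]) 
E
```

```text
(no output)
```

Spacer measures about 70×40 mm at (0.505, 0.260), on the blue mat. The large grey dish is about 119 mm across at (0.478, −0.299), and the other grey one is 88 mm. The side view shows only a plain long face, so both ends need a wrist-camera look.

```bash
cat >> h.py <<'E'
from scipy.spatial.transform import Rotation as Ro
A=np.array([.793,-.609,0]); C=np.array([.505,.260,.024])
def tool(d,jaw):  # x along d, z along jaw
    d=np.array(d)/np.linalg.norm(d); z=np.array(jaw)-d*np.dot(jaw,d); z/=np.linalg.norm(z)
    return Ro.from_matrix(np.c_[d,np.cross(z,d),z])
def sol(p,R):
    return kinematics.ik(list(p),list(R.as_quat()))
E
python3 - <<'E'
from h import *
s=monitor.sense();f=dict(np.load("pics/wrist0.npz"));V=f["view"]
R=Ro.from_quat(s["ee_rot"]);c=-V[:3,:3].T@V[:3,3]
ct=R.inv().apply(c-s["position"]); Rt=R.as_matrix().T@V[:3,:3].T
print("cam in tool",ct.round(3),Rt.round(3).tolist())
jaw=np.cross([0,0,1],A)
# candidate looks: tool tilt about jaw, either jaw sign, camera must look at end
for sg in(1,-1):
  h=sg*A; E=C+h*.035
  for js in(1,-1):
   for th in (-40,-20,0,20,40):
    d=-np.cos(np.radians(th))*np.array([0,0,1])-np.sin(np.radians(th))*h
    T=tool(d,js*jaw); look=T.apply(Rt[:,2])
    # place camera .2 from E along -look
    if look@h>-.3: continue
    tcp=E-look*.22-T.apply(ct)
    q=sol(tcp,T); print(sg,js,th,look.round(2),tcp.round(3),None if q is None else np.round(q,2))
E
```

```text
cam in tool [-0.143  0.082  0.   ] [[0.001, -0.318, 0.948], [-0.0, -0.948, -0.318], [1.0, -0.0, -0.001]]
1 1 40 [-0.29  0.22 -0.93] [0.574 0.207 0.067] [-0.01  0.94  1.05  0.4   1.73 -0.98]
1 -1 0 [-0.25  0.19 -0.95] [0.523 0.246 0.09 ] [ 0.24  0.57  1.5  -0.    1.07  2.46]
1 -1 20 [-0.49  0.38 -0.78] [0.541 0.232 0.09 ] [0.1  0.7  1.31 0.24 1.39 2.25]
1 -1 40 [-0.68  0.52 -0.52] [0.559 0.219 0.082] [0.   0.9  1.1  0.41 1.72 2.17]
-1 1 0 [ 0.25 -0.19 -0.95] [0.487 0.274 0.09 ] [ 0.3   0.53  1.57 -0.    1.04 -0.61]
-1 1 20 [ 0.49 -0.38 -0.78] [0.469 0.288 0.09 ] [ 0.48  0.49  1.68 -0.42  0.86 -0.17]
-1 1 40 [ 0.68 -0.52 -0.52] [0.451 0.301 0.082] [ 0.67  0.56  1.75 -0.93  0.89  0.39]
-1 -1 40 [ 0.29 -0.22 -0.93] [0.436 0.313 0.067] [ 0.7   0.59  1.76 -0.94  0.89 -2.7 ]
```

```bash
python3 - <<'E'
from h import *
ct=np.array([-.143,.082,0]);l=np.array([.948,-.318,-.001])
jaw=np.cross([0,0,1],A); h=-A; E=C+h*.035
t=np.radians(20); d=-np.cos(t)*np.array([0,0,1])-np.sin(t)*h
T=tool(d,jaw); tcp=E-T.apply(l)*.30-T.apply(ct); print(tcp)
env.reach(list(tcp),list(T.as_quat()))
f=save("wrist","w1"); print(proj(f,E),monitor.sense()["clock"])
# final feasibility survey
D=np.array([.478,-.299,.145])
for th in(20,30,45):
  for az in(-60,-32,0):
   for js in(1,-1):
    g=np.array([np.cos(np.radians(az)),np.sin(np.radians(az)),0]); th_=np.radians(th)
    d=np.cos(th_)*g-np.sin(th_)*np.array([0,0,1]); T=tool(d,js*np.cross([0,0,1],g))
    q=sol(D+d*.019,T); print(th,az,js,None if q is None else np.round(q,2))
E
```

```text
[0.42908946 0.31867525 0.15229211]
[251.01940982 192.44213331] 1.5833
20 -60 1 [-0.59  0.48  2.15  3.77  0.78  1.26]
20 -60 -1 [-0.59  0.48  2.15  3.77  0.78 -1.89]
20 -32 1 [-0.91  0.43  2.26  2.68  0.8   1.78]
20 -32 -1 [-0.91  0.43  2.26  2.68  0.8  -1.36]
20 0 1 [-1.16  0.49  2.12  1.74  1.07  2.13]
20 0 -1 [-1.16  0.49  2.12  1.74  1.07 -1.01]
30 -60 1 [-0.61  0.4   2.1   3.97  0.52  1.04]
30 -60 -1 [-0.61  0.4   2.1   3.97  0.52 -2.11]
30 -32 1 [-0.89  0.35  2.2   2.53  0.51  1.95]
30 -32 -1 [-0.89  0.35  2.2   2.53  0.51 -1.19]
30 0 1 [-1.12  0.42  2.07  1.56  0.89  2.35]
30 0 -1 [-1.12  0.42  2.07  1.56  0.89 -0.79]
45 -60 1 None
45 -60 -1 None
45 -32 1 None
45 -32 -1 [-0.86  0.29  2.07  1.48  0.21 -0.12]
45 0 1 [-1.04  0.35  1.97  1.15  0.73  2.8 ]
45 0 -1 [-1.04  0.35  1.97  1.15  0.73 -0.34]
```

View pics/w1.png

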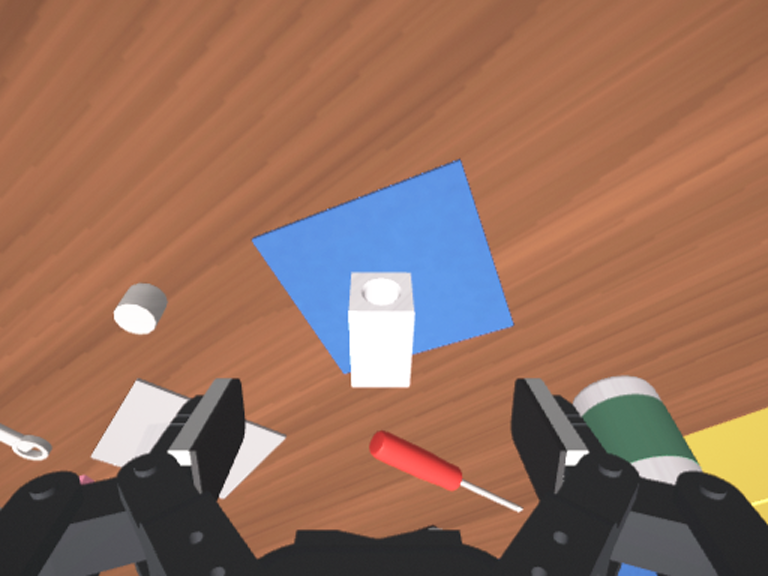

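The hole is seen at (381,291) of the wrist picture, in the spacer's near-left end (facing −A), within about 3 mm of the projected end centre. I'll check that crop and refine the pose from this view.

```bash
python3 - <<'E'
from h import *
f=dict(np.load("pics/w1.npz")); fr=f["frame"]; hsv=cv2.cvtColor(fr,cv2.COLOR_RGB2HSV)
cv2.imwrite("pics/crop3.png",cv2.resize(fr[170:270,215:295,::-1],(480,600),interpolation=cv2.INTER_CUBIC))
def fit(m,lab,z):
    n,l=cv2.connectedComponents(m.astype(np.uint8)); k=l[lab[1],lab[0]]
    c=max(cv2.findContours((l==k).astype(np.uint8),cv2.RETR_EXTERNAL,cv2.CHAIN_APPROX_NONE)[0],key=cv2.contourArea)
    # rectify contour to plane then rectangle
    P=np.array([ray(f,u,v,z)[:2] for u,v in c[:,0]],np.float32)*1000
    r=cv2.minAreaRect(P);print(lab,r,cv2.boxPoints(r).round(1).tolist())
fit((fr.min(2)>245),(254,235),.044)
E
```

```text
(254, 235) ((507.38677978515625, 261.21270751953125), (39.883819580078125, 70.06959533691406), 52.158599853515625) [[467.5, 267.0], [522.7999877929688, 224.0], [547.2999877929688, 255.5], [492.0, 298.5]]
```

View pics/crop3.png

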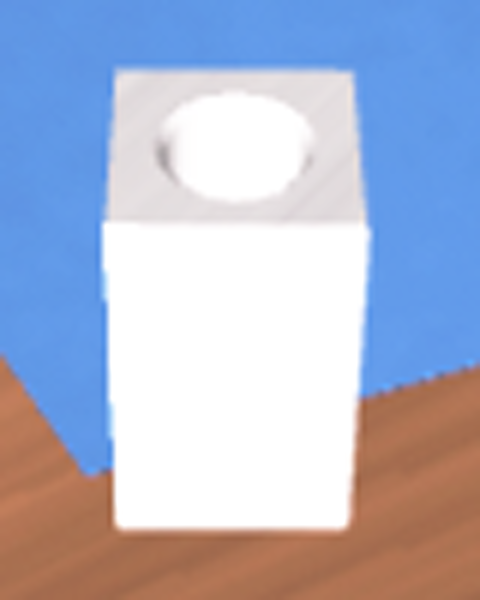

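The crop clearly shows the 22 mm hole in that end. The wrist fit gives 39.9×70.1 mm at (0.507, 0.261), 2.5 mm from the top-view fix. I'll grasp with the tool tilted 30°, leaning over the hole end.

```bash
cat >> h.py <<'E'
A=np.array([.7893,-.614,0]); C=np.array([.507,.261,.024]); TH=np.radians(30)
def grasp():
    h=-A; d=-np.cos(TH)*np.array([0,0,1])-np.sin(TH)*h
    return d,tool(d,np.cross([0,0,1],A))
E
python3 - <<'E'
from h import *
d,T=grasp(); q=list(T.as_quat()); hp=env.hold_point_z; print(hp,d)
G=C+d*(hp-.003)+np.array([0,0,.001]); print(G)
env.reach(list(G-d*.10),q)
print(env.movel(list(G-d*.03),velocity=.12))
save("wrist","w2")
print(env.movel(list(G),velocity=.06,guard=8)); s=monitor.sense()
print(s["clock"],s["position"],s["contact_force"])
E
```

```text
0.0187 [ 0.39465   -0.307     -0.8660254]
[0.513196  0.2561801 0.0114034]
False
False
3.4167 [0.513248   0.25612477 0.01132239] [ 0.0408844   0.64335199 -0.61761329]
```

View pics/w2.png

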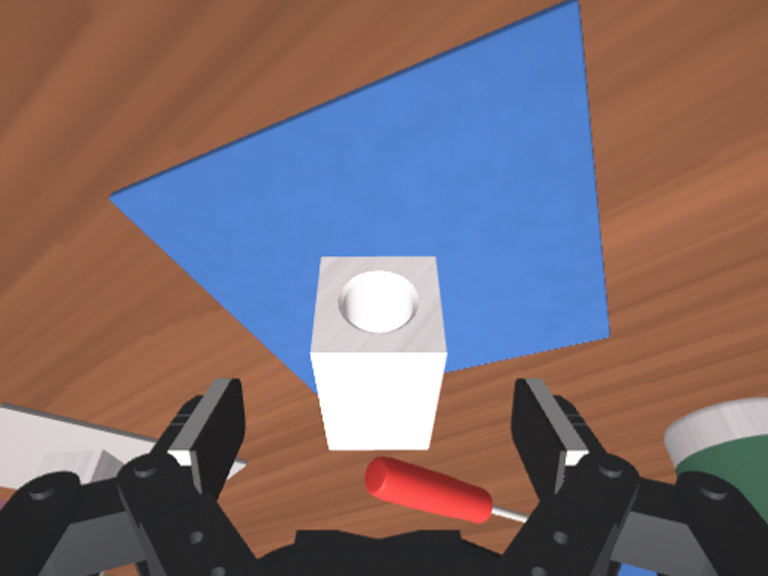

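The picture shows the spacer centred between the fingers: hole at (378,300), finger midline at about 377. Closing and lifting.

```bash
python3 - <<'E'
from h import *
env.close_gripper(70); s=monitor.sense(); print(s["finger_gap"],s["contact_force"])
p=s["position"]
env.movel([p[0],p[1],p[2]+.06],velocity=.08); env.hold(.3)
s=monitor.sense(); print(s["clock"],s["finger_gap"],s["contact_force"]); save("wrist","w3"); save("side","s3")
E
```

```text
0.4586793949701141 [-1.66536185  2.02503006  4.94155175]
5.1167 0.4565620579599362 [ 0.55271544  0.5651958  -3.05981784]
```

View pics/w3.png

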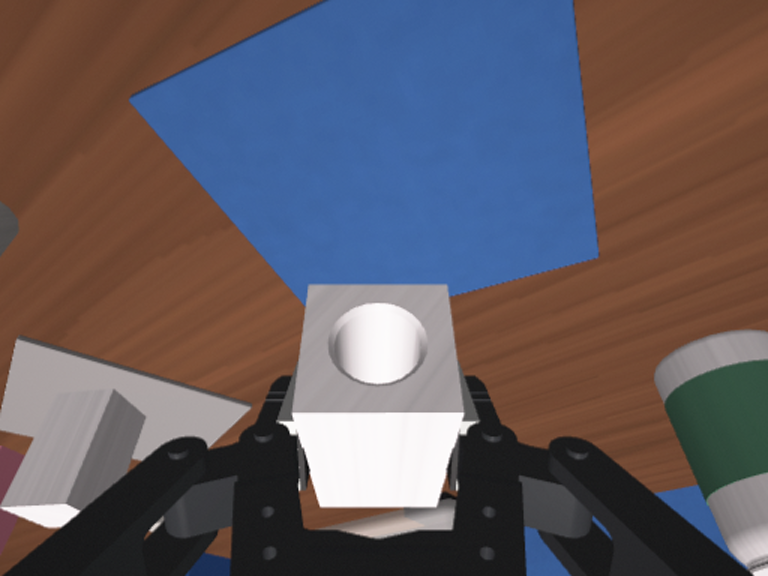

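View pics/s3.png

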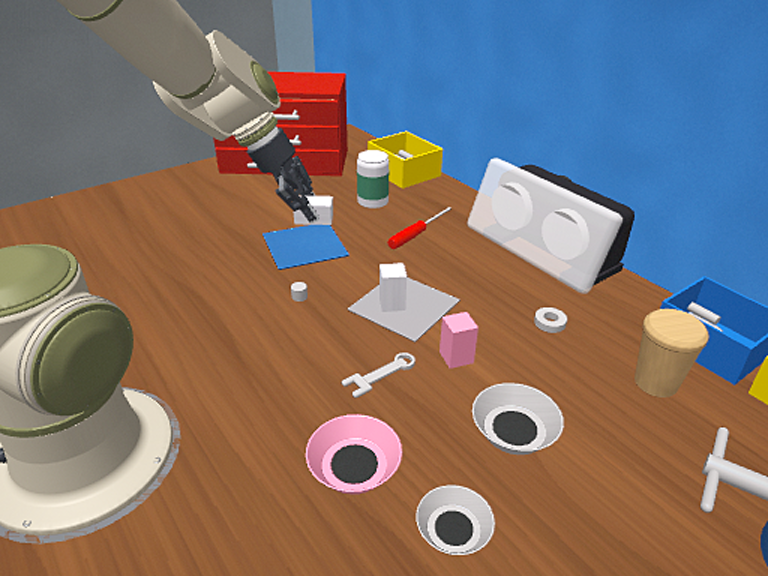

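The spacer is held level, with the hole end facing the camera at (378,343). Now I'll move high across the bench, turn it, and come down over the dish.

```bash
cat >> h.py <<'E'
_,_T=grasp(); OFF=_T.inv().apply(C-np.array([.51325,.25612,.01132])); OFF[2]=0
D=np.array([.4784,-.2994,.145])
def final(az):
    g=np.array([np.cos(az),np.sin(az),0]); d=np.cos(TH)*g-np.sin(TH)*np.array([0,0,1])
    return tool(d,-np.cross([0,0,1],g))
E
python3 - <<'E'
from h import *
print(OFF)
p=monitor.sense()["position"]
env.movel([p[0]-.03,p[1]-.02,.24],velocity=.2)
T=final(0); P=D-T.apply(OFF); Pu=P+[0,0,.12]
print(P, np.round(monitor.sense()["joints"],2), np.round(sol(Pu,T),2), np.round(sol(P,T),2))
env.reach(list(Pu),list(T.as_quat()))
s=monitor.sense(); print(s["clock"],s["position"],s["finger_gap"],s["contact_force"])
save("side","s4");save("top","t4");save("wrist","w4")
E
```

```text
[-0.01494594  0.00052716  0.        ]
[ 0.49107998 -0.2994      0.13707049] [ 0.45  0.27  1.63 -0.54  1.06 -0.24] [-1.13  0.17  1.98  1.3   0.95 -0.37] [-1.13  0.41  2.08  1.56  0.9  -0.79]
8.1833 [ 0.49140547 -0.29860836  0.25683116] 0.45934403683876507 [ 0.10627901  0.03662441 -3.65212036]
```

View pics/s4.png

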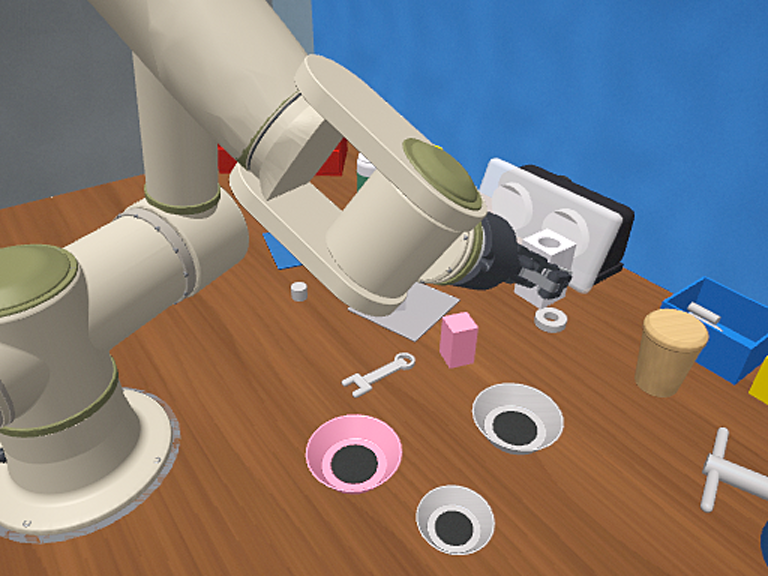

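View pics/t4.png

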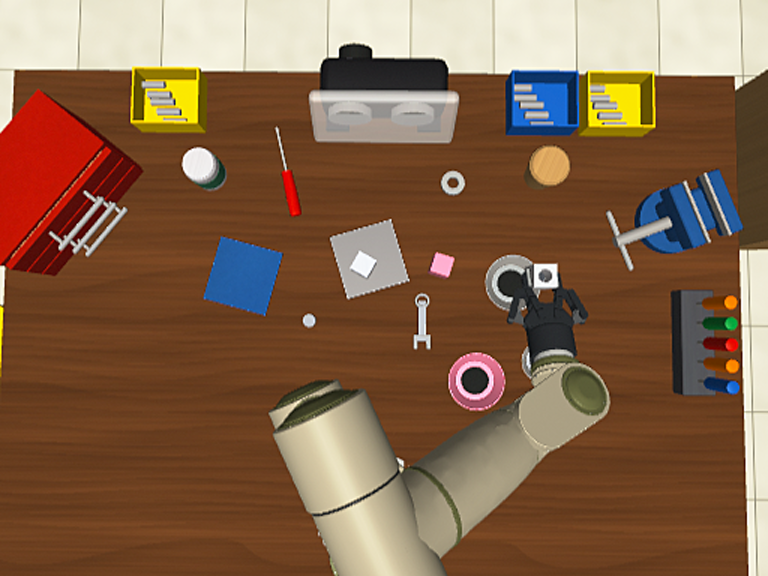

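View pics/w4.png

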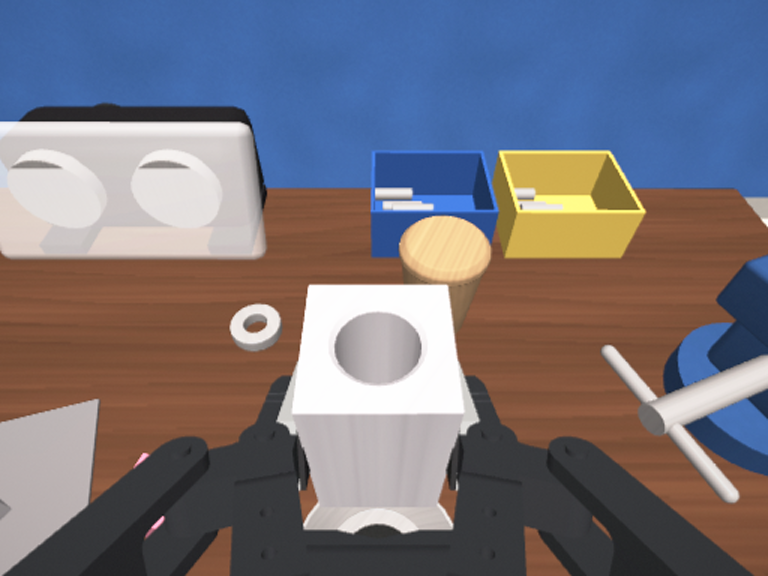

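The hole is up: seen at (545,275) in the top view and (550,241) in the side view. Coming down to height, with a guard.

```bash
python3 - <<'E'
from h import *
T=final(0); P=D-T.apply(OFF)
print(env.movel(list(P),velocity=.08,frame=list(T.as_quat()),guard=12) if True else 0); env.hold(.5)
s=monitor.sense(); print(s["clock"],s["position"]-P,(T.inv()*Ro.from_quat(s["ee_rot"])).magnitude(),s["finger_gap"],s["contact_force"])
fs=save("side","s5");ft=save("top","t5");save("wrist","w5")
for f,k in((fs,"side"),(ft,"top")):
    print(k,"mouth px*1.5",proj(f,D+[0,0,.035])*1.5,"base",proj(f,D-[0,0,.035])*1.5)
u,v=(proj(ft,D)).astype(int)
a=ft["frame"][v-40:v+40,u-40:u+40,::-1]; u,v=proj(fs,D).astype(int)
b=fs["frame"][v-40:v+40,u-40:u+40,::-1]
cv2.imwrite("pics/c5.png",np.hstack([cv2.resize(x,(400,400),interpolation=cv2.INTER_CUBIC) for x in(a,b)]))
E
```

```text
False
10.4833 [-7.21639443e-06 -5.77480878e-06  2.01772509e-05] 4.656879752656448e-05 0.46263542282487863 [-0.31116969  0.55322407 -3.97105255]
side mouth px*1.5 [532.01843155 326.97100692] base [523.5275555  370.55640167]
top mouth px*1.5 [528.97420088 278.00096448] base [520.8684205  280.17965662]
```

View pics/c5.png

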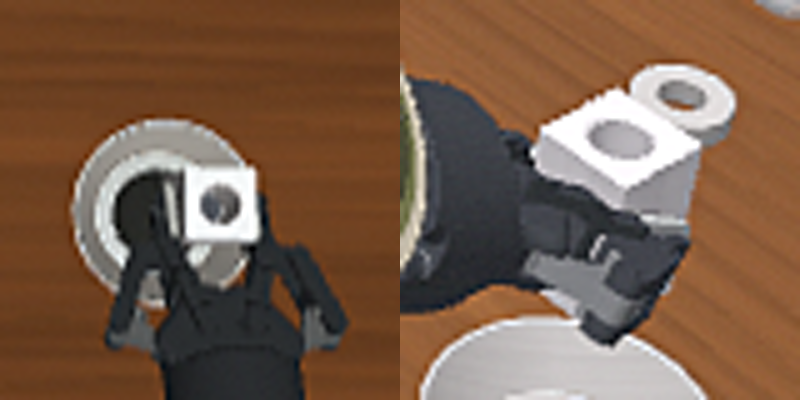

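View pics/s5.png

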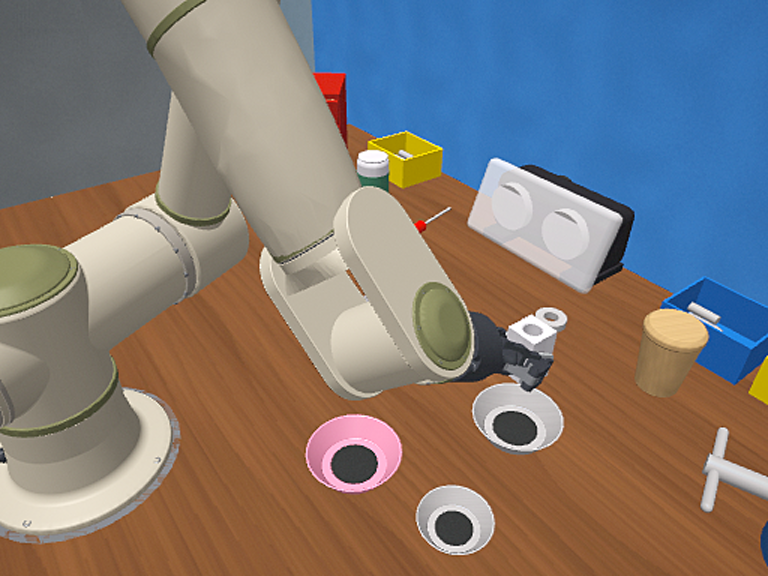

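View pics/w5.png

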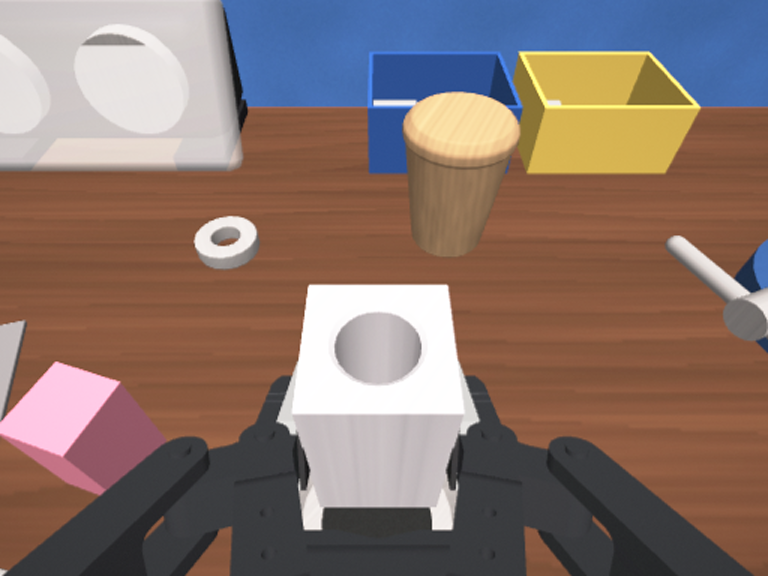

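View pics/t5.png

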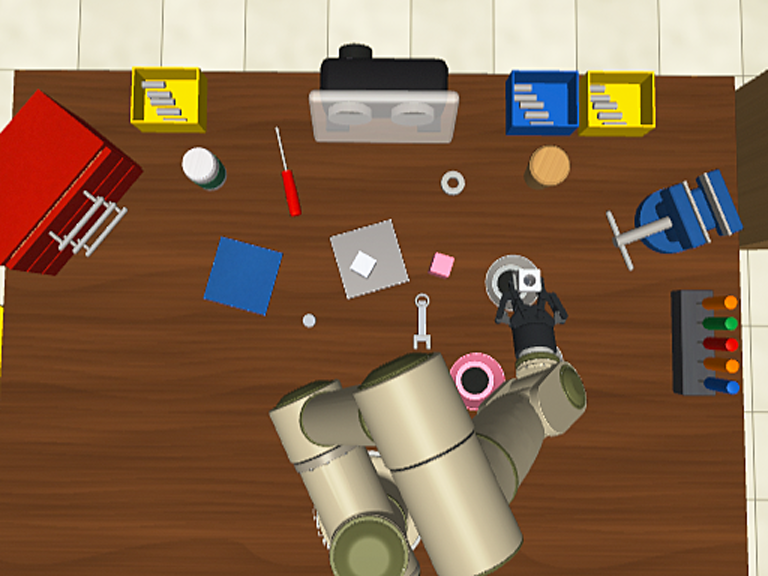

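```bash
python3 - <<'E'
from h import *
def quad(fn,pt,th):
    f=dict(np.load(f"pics/{fn}.npz"));fr=f["frame"]; m=(fr.min(2)>th).astype(np.uint8)
    n,l=cv2.connectedComponents(m,connectivity=4);k=l[pt[1],pt[0]]; assert k
    c=max(cv2.findContours((l==k).astype(np.uint8),cv2.RETR_EXTERNAL,cv2.CHAIN_APPROX_NONE)[0],key=cv2.contourArea)
    return f,c
for fn,pt,th in(("t5",(346,187),215),("s5",(345,218),215),("w5",(252,200),215)):
    try:
        f,c=quad(fn,pt,th)
        h=cv2.convexHull(c); q=cv2.approxPolyDP(h,0.06*cv2.arcLength(h,True),True)[:,0]
        P=np.array([ray(f,*x,.18) for x in q])
        print(fn,q.tolist(),P.round(4)[:,:2].tolist(),P.mean(0).round(4),[round(float(np.linalg.norm(P[i]-P[i-1])),4) for i in range(len(P))])
        r=cv2.minAreaRect((np.array([ray(f,*x,.18)[:2] for x in c[:,0]])*1000).astype(np.float32)); print(r)
        f2=proj(f,D+[0,0,.035]);print("pred",f2)
    except AssertionError: print(fn,"miss")
# predicted corners in wrist for perfect pose
f=dict(np.load("pics/w5.npz"))
for z in(.035,-.035): print(z,[ (proj(f,D+np.array([a,b,z]))*1.5).round(0).tolist() for a,b in((.02,.02),(.02,-.02),(-.02,-.02),(-.02,.02))])
E
```

```text
t5 [[359, 180], [359, 193], [347, 193], [346, 179]] [[0.4938, -0.3176], [0.4567, -0.3173], [0.4564, -0.2832], [0.4963, -0.2806]] [ 0.4758 -0.2997  0.18  ] [0.0371, 0.037, 0.0341, 0.04]
((476.4996337890625, -298.97998046875), (37.02883529663086, 40.29073715209961), 89.70442962646484)
pred [352.64946725 185.33397632]
s5 [[377, 212], [356, 229], [340, 218], [362, 205]] [[0.5242, -0.3113], [0.4577, -0.3211], [0.4572, -0.2842], [0.5181, -0.2814]] [ 0.4893 -0.2995  0.18  ] [0.0306, 0.0672, 0.0369, 0.061]
((493.2182922363281, -301.37554931640625), (73.61979675292969, 39.77445983886719), 1.304771065711975)
pred [354.67895437 217.98067128]
w5 [[298, 191], [310, 276], [194, 276], [206, 190]] [[0.4964, -0.3189], [0.4576, -0.3192], [0.4576, -0.2794], [0.497, -0.2797]] [ 0.4771 -0.2993  0.18  ] [0.0391, 0.0389, 0.0398, 0.0394]
((477.2778625488281, -299.1711730957031), (39.4514045715332, 40.30958557128906), 0.005223972722887993)
pred [252.18744957 225.94049468]
0.035 [[308.0, 281.0], [448.0, 281.0], [465.0, 411.0], [291.0, 411.0]]
-0.035 [[328.0, 399.0], [428.0, 399.0], [437.0, 506.0], [319.0, 506.0]]
```

The mouth measures (0.477, −0.299) from the wrist view and (0.476, −0.299) from the top view, against the dish centre at (0.478, −0.299). The mouth is square on and the tilt is about 1° or less. The spacer's image is the same in w4 and w5, so it isn't slipping.

```bash
python3 - <<'E'
from h import *
a=np.load("pics/top0.npz")["frame"].astype(int);b=np.load("pics/t5.npz")["frame"].astype(int)
d=(abs(a-b).max(2)>40)
for n,(u,v,r) in dict(grey=(246,172,24),pink=(294,176,10),wrench=(281,214,20),driver=(192,115,30),bearing=(302,122,10),cup=(365,110,18),can=(136,112,18),socket=(206,214,8)).items(): print(n,d[v-r:v+r,u-r:u+r].sum(),end="; ")
s=monitor.sense();print(s["clock"],abs(s["qvel"]).max(),s["finger_gap"])
print(job.hand_in())
E
```

```text
grey 0; pink 0; wrench 0; driver 0; bearing 0; cup 0; can 0; socket 0; 10.6333 0.003252753014527171 0.46155431805841096
the job is handed in; nothing more can be done
None
```

The spacer from the blue mat is held still, hole up, over the middle of the large grey dish. The job is handed in at about 10.6 s on the robot's clock. I found the blind hole in the end pointing near-left, gripped the spacer across its sides at 70 N, and turned it over.

**Last checks**
- **Position:** the hole's mouth measures (0.477, −0.299) from the wrist view and (0.476, −0.299) from the top view. The dish centre is at (0.478, −0.299).
- **Clearance:** the spacer's underside is about 8 cm above the rim. This comes from the arm's pose and the measured grasp, not from a separate height measurement.
- **Hold:** tilt is about 1° or less, with no slip seen between pictures and the arm nearly at rest.
- **Other things:** the other spacer, the pink look-alike of the spacer and the loose items show no change in the top view.

**Disagreements**
- **Start position:** the top and wrist views of the spacer differed by about 2.5 mm.
- **Side view:** it gave no usable position at the end, because the outline picked up the bearing behind. I relied on the other two cameras.

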